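# Open-cover zero on the benchtop reader

## Task

Take an open-cover zero on the benchtop reader: press the front of its grey push-latch cover down as far as it goes and let go, so that it pops open, then, with the cover standing open, press the large round key on the separate key box fully in. Finish by pressing the front of the cover down again as far as it goes, so that it stays latched shut when you let go. Use only the fingertips, leave the small key alone, and do not pick up or shift any of the labware standing around.

Things in the scene. Friction and masses are not known exactly. Their poses are not given: they have to be found in the camera images.
- cover (a joint): Cover hinge, rad: 0 latched shut (level), 0.6 open (it springs there and stays), hard stop -0.065. Push-push latch: from shut, push down past -0.045 (5 mm at the press point) and let go: it pops open; from open, push down past -0.045 and let go: it catches at 0. Each full push toggles it. It takes about 4 N at the press point, more when fast; pushing to the hard stop (up to 20 N) is harmless.
- cover_press (a point): Place to push: on the cover's top face, midway across, 16 mm in from its free front edge, on a dark strip 16 x 50 mm; moves with the cover. x runs along the cover to the hinge, y along the hinge, z out of the top face. The cover is a grey plate 108 (front to back) x 114 x 13 mm. Shut, this point is 68 mm above the table, 13 mm proud of the white housing around (about 6.5 mm at the hard stop).
- cover_hinge (a point): Centre of the cover's hinge line, 60 mm above the table, its y axis is the hinge line, its x axis points level, away from the cover's front. With the cover at angle a, cover_press lies 98cos(a)-8sin(a) mm to -x of the hinge and 98sin(a)+8cos(a) mm above it.
- reader: The benchtop reader, a white instrument 190 mm (x) x 210 mm (y) x 55 mm high with a grey push-latch cover and a dark display, screwed to the bench. Origin at the centre of its underside, x from front (robot side) to back, z up. The cover lies over its -y part: hinge line 47 mm behind the origin (+x) and centred 30 mm to -y.
- key_box: Separate grey key box fixed to the bench, 130 mm (x) x 80 mm (y) x 22 mm high, left or right of the reader. Origin at the centre of its underside, z up. It carries a large round white key 33 mm to -x of its centre and a small round white key 42 mm to +x of it.
- zero_key_top (a point): Centre of the top face of the large round key (34 mm diameter), about 44 mm above the table when up (10 mm above its black collar, 50 mm diameter); moves down with the key. z up.
- zero_key (a joint): Travel of the large key, m: 0 = up, 0.006 = fully in; about 5 N holds it fully in, and it springs back.
- small_key (a joint): Travel of the small key (14 mm diameter), m: 0 = up, 0.006 = fully in. To be left alone.
- tube_rack: White tube rack fixed to the bench, 130 x 75 x 30 mm, tubes with orange or white caps stand in it up to 70 mm high. On the other side of the reader from the key box. Origin at the centre of its underside.
- tube_a: Loose capped sample tube in the rack, 13 mm diameter, 62 mm long, upright. Origin at the centre of its foot. Bystander.
- tube_b: Another loose tube like tube_a in the rack. Bystander.
- vial: Small amber glass vial, 24 mm diameter, 42 mm tall, standing on the reader's housing beside the cover (its +y side, near the front). Origin at the centre of its foot. Bystander.
- wash_bottle: White plastic bottle, 60 mm diameter, 150 mm tall, standing behind on the left. Origin at the centre of its foot. Bystander.
- conical_tube: Clear tube with orange cap, 34 mm diameter, 104 mm tall, standing behind on the right. Origin at the centre of its foot. Bystander.
- pipette: White hand pipette lying at the front left, about 230 mm long, 34 mm high. Origin under its middle, x along it. Bystander.
- tip_box: Grey box of pipette tips, 85 x 120 x 65 mm, front right. Origin at the centre of its underside. Bystander.
- well_plate: White flat well plate, 85 x 127 x 14 mm, behind the reader. Origin at the centre of its underside. Bystander.

How it is judged:
By the outcome, as a careful person would: the job done as asked, in the order asked, and still so for the second after the job is handed in, with the robot touching nothing.
It also fails if it takes over 45 s, if anything falls off the work surface, if the arm or the gripper's body presses on something with over 40 N, if the wrist force passes 120 N, or if a joint passes its speed limit or range.

## Robot

A 6-joint arm with a two-finger parallel gripper is mounted at the origin on the work surface. World frame = base frame: x ahead of the robot, y to its left, z up, the work surface at z = 0. Lengths are in m, angles in degrees, forces in N, time in s.
With the tool pointing down it reaches from about 0.25 to 0.725 m from the base axis. Payload 9.7 kg.
Tool frame: the origin (TCP) lies midway between the tips of the shut fingers; the grasp point (between the pads) lies 19 mm behind it; x points along the fingers, y is the direction in which the jaws open and shut, and the axes are right-handed (so a half turn about x gives the same grasp; the last joint's range is limited). The gripper opens to 85 mm and grips with 20 to 120 N. Pads are 22 mm wide; open, the fingers measure 114 mm over their backs; the gripper's body (76 mm by 85 mm) begins 54 mm behind the grasp point. The pads swing forward as they close: fully open they stand 13 mm farther back than shut.
Start: joints at [-63.827, 4.979, 10.078, 95.1, 0, 90], TCP at [0.243, -0.494, 0.231] pointing down, gripper open.
Joint ranges: [-179.16, 179.16], [-48.56, 103.87], [-65.8, 70.77], [-126.05, 130.52], [-82.76, 87.17], [-180, 180]. Speed limits (degrees/s): [127.2, 127.2, 147.25, 180, 180, 180].

## Interface

Orientations are given as [roll, pitch, yaw] about the fixed x, y, z axes, in that order (R = Rz(yaw) Ry(pitch) Rx(roll)).
In Python, from workcell import bot, cams gives the robot as it stands.
- The arm moves only by the tool apply_moves, never from a script. Its argument "commands" is a list of rows, each a list of 5 numbers: the shift along the tool's x, y, z in m, then the turn about the tool's x in rad, then the opening, from -1 (shut) to 1 (fully open). In form: [[tx, ty, tz, roll, hand], ...]. A call has 1 to 12 rows; each row is the pose to reach, as a shift and turn from the pose measured when the call began, along the tool's axes at that moment; what a row does not reach only later rows make up. A row lasts 1/10 s, in which the tool goes at most 50 mm and 8.59 degrees, less where a joint would pass 70% of its speed; a pose out of reach is approached as far as the arm can. A call with a gripper value outside its range is refused whole. The fingers move at their own pace and stop on an object; "newtons" is the grip in N (left out, the last holds). Time passes only in rows, so rows that repeat a pose let the fingers close. It gives the time, the measured TCP pose, the force and the opening at its end, in the units of the state.
- bot.get_obs(): the state, without advancing time (a new reading comes with each control period).
- cams.camera(name): name is "scene" or "top" or "wrist"; returns a dict with "frame" (420x560x3 uint8, blue, green, red), "depth" (420x560 float32, m along the optical axis (not along the pixel's ray), 0 where there is no reading), "camera_matrix" (3x3 intrinsics, pixels), "R" (3x3) and "t" (3): a world point X has camera coordinates R X + t; the wrist camera has in their place "mount" (4x4, takes a point from camera to tool coordinates, whose origin is the TCP and whose axes are the tool frame's). Camera axes: x right, y down, z forward; pixel columns grow to the right and rows downward; lengths in m; the calibration is good to about 2 mm. The wrist camera is an equidistant fisheye: a pixel r from the principal point sees the ray r / f radians off the axis. A picture is of the moment at which its call begins: read the wrist's pose just before it.
- bot.job_done(): hands the job in, once; it reports no verdict.
Trained networks look in the newest picture that a camera, given by its name, has taken for a name from the list of things; names that differ only in an ending like _2 or _b are one class to them, and where a whole thing is asked for, a point or a joint stands for the part that bears it (a point fixed in the world has none). Each returns a list of dicts, best first, with "confidence" (0 to 1); they miss things now and then, are a little off and sometimes report something else, mostly with a low value. They report only what shows in the picture. A call takes as long as a camera call.
- cams.spot_in(name, camera): "rect" ([left, top, right, bottom] in pixels, round what is visible of it).
The state is a dict: "time": time; "q": joint angles; "qd": joint speeds; "joint_efforts": joint torques, N m; "ee_pos": TCP position; "tcp_rot": TCP orientation; "wrist_force": force on the tool from outside, world axes, zero at the start; "torque": the same for the moment, N m; "opening": finger opening in m.
Only numpy, scipy, OpenCV 4.12 (cv2) and the standard library are available. Lean on these libraries where they do the work, as an engineer would, in place of code of your own. Each camera call takes 0.05 s, during which the arm holds its last target. There are 200 camera calls.

## Working session

There is one attempt and no reset: what is moved stays moved. The work goes in short steps, Python scripts to look and compute and a tool call to move; the robot and the scene stay as the last step left them, time stands still between calls to the robot, and variables do not carry over. Pictures are saved under pics/ and viewed, about 8 in all and at most 12, crops included, and the job is handed in when it is done.

Besides the shell and the picture viewer there is one more tool, called after "Emit:" as name([rows], argument=value, ...), one row to a line, values as JSON. apply_moves: Moves the arm, as the interface text tells. Its arguments: {"type":"object","properties":{"commands":{"type":"array"},"newtons":{"type":"number"}},"required":["commands"]}

```bash
mkdir -p pics; ls
python3 - <<'E'
from workcell import bot,cams
import cv2,numpy as np
o=bot.get_obs(); print({k:o[k] for k in('time','ee_pos','tcp_rot','wrist_force','opening')})
ims=[]
for c in('scene','top'):
    d=cams.camera(c); np.savez(f'{c}.npz',**d)
    f=d['frame'].copy()
    print(c,d['camera_matrix'].tolist(),d['R'].tolist(),d['t'].tolist())
    for n in('reader','cover','key_box','zero_key','small_key','cover_press','tip_box','vial'):
        for r in cams.spot_in(n,c)[:2]: print(c,n,r['confidence'],np.round(r['rect']))
    cv2.imwrite(f'pics/{c}.png',f)
E
```

```text
pics
{'time': 0.0, 'ee_pos': array([ 0.24248998, -0.49341928,  0.23056762]), 'tcp_rot': array([-90.08199025,  89.92342699, 116.09045816]), 'wrist_force': array([ 0.33916847, -0.33096551,  0.57240579]), 'opening': 0.08506391141613281}
scene [[494.8899924615352, 0.0, 271.40875482390857], [0.0, 494.8899924615352, 203.35520350011404], [0.0, 0.0, 1.0]] [[0.64032239288069, 0.7677441977764685, 0.023581347631427125], [0.4653546436052089, -0.36332949108963564, -0.8071163092018495], [-0.6110910642863441, 0.5277883360639124, -0.5899213366748742]] [-0.31120148446616513, -0.22476144088648675, 1.6779319593999524]
scene reader 0.58 [262. 175. 364. 247.]
scene reader 0.43 [171. 245. 182. 252.]
scene cover 0.81 [276. 181. 331. 220.]
scene key_box 0.81 [156. 240. 218. 280.]
scene key_box 0.4 [315. 241. 376. 285.]
scene zero_key 0.52 [169. 242. 184. 252.]
scene cover_press 0.59 [273. 181. 330. 215.]
scene tip_box 0.73 [ 42. 211. 109. 265.]
scene tip_box 0.54 [168. 240. 184. 251.]
scene vial 0.51 [316. 242. 378. 285.]
scene vial 0.42 [311. 166. 317. 179.]
top [[392.0476848810985, 0.0, 279.8658079595186], [0.0, 392.0476848810985, 208.0409727706662], [0.0, 0.0, 1.0]] [[-0.00976506183785663, -0.9999505383868662, 0.0018879478592524143], [-0.9849316502435106, 0.00929234038473171, -0.17269422908357202], [0.17266814389428584, -0.0035458694266292346, -0.9849736742137383]] [-0.033053392674226266, 0.5678814489673646, 1.0727179078329625]
top reader 0.7 [204. 164. 289. 245.]
top reader 0.15 [ 86. 292. 168. 304.]
top cover 0.82 [234. 185. 280. 224.]
top key_box 0.59 [353. 195. 392. 248.]
top cover_press 0.58 [233. 185. 280. 230.]
top tip_box 0.79 [412. 276. 467. 311.]
top vial 0.5 [219. 223. 227. 235.]
top vial 0.28 [ 88. 292. 174. 305.]
```

View pics/top.png

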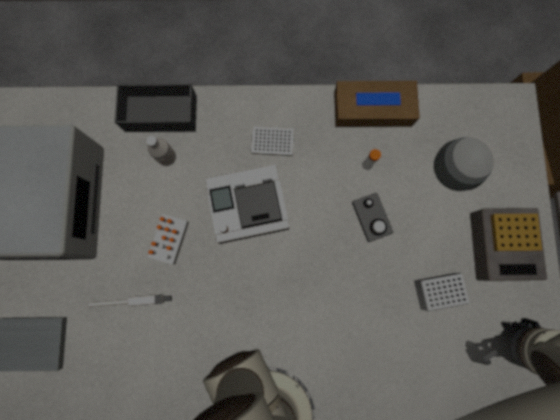

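View pics/scene.png

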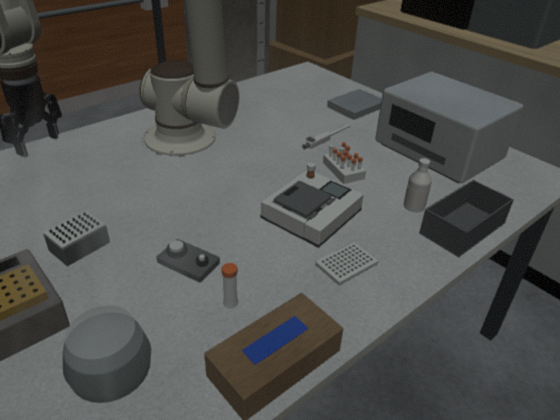

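The top view shows the reader's cover with its dark strip near (261,217), the key box's large key near (379,227) and small key near (369,203). The tip box is well clear. The scene view agrees.

```bash
cat > h.py <<'E'
import numpy as np
def ray(d,u,v,z):
    K,R,t=d['camera_matrix'],d['R'],d['t']
    r=R.T@np.linalg.solve(K,[u,v,1]); c=-R.T@t
    return c+r*(z-c[2])/r[2]
E
python3 - <<'E'
import cv2,numpy as np
from h import ray
d=dict(np.load('top.npz'));f=d['frame']
cv2.imwrite('pics/crop.png',cv2.resize(f[155:255,195:400],None,fx=3.9,fy=3.9,interpolation=cv2.INTER_CUBIC))
for n,u,v,z in [('strip',261,217,.068),('key',379,227,.044),('small',369,203,.03)]:
    p=ray(d,u,v,z);print(n,p.round(3),np.hypot(*p[:2]).round(3))
g=cv2.cvtColor(f,cv2.COLOR_BGR2GRAY)
print(g[205:228:1,240:286:2])
E
```

```text
strip [0.539 0.015 0.068] 0.539
key [ 0.511 -0.321  0.044] 0.603
small [ 0.583 -0.299  0.03 ] 0.656
[[ 69  67  66  65  68  67  67  69  67  66  70  69  67  69  70  71  68  70
   67  70 116 132 128]
 [ 68  63  67  67  69  68  67  68  70  66  66  70  66  70  71  68  68  66
   70  66 111 131 128]
 [ 67  65  68  66  68  68  72  70  71  69  68  70  70  68  67  71  70  68
   70  65 107 131 127]
 [ 65  70  67  69  69  68  68  68  67  69  66  70  70  71  68  69  68  67
   71  65 103 132 129]
 [ 67  67  68  69  66  65  68  68  72  68  67  68  70  67  68  69  69  67
   68  66  95 130 130]
 [ 67  69  69  68  67  69  69  67  68  65  70  67  69  68  68  69  69  71
   68  67  87 128 129]
 [ 67  68  66  65  67  67  69  70  69  69  67  70  65  67  66  67  68  70
   69  69  85 126 131]
 [ 67  66  69  68  67  62  69  72  67  68  67  66  61  53  59  66  70  65
   68  67  81 123 132]
 [ 65  67  70  66  67  68  67  65  66  63  59  55  49  41  50  68  69  69
   70  65  74 121 130]
 [ 67  65  66  66  69  69  66  61  56  53  42  36  31  22  38  65  70  68
   69  70  68 115 134]
 [ 67  65  68  69  66  66  54 
[... 531 characters left out ...]
 38  47  59  94 119]
 [ 84  66  70  70  68  65  54  50  55  60  60  56  51  48  42  34  39  47
   55  75  92 112 126]
 [ 86  66  65  68  69  66  65  60  60  54  52  46  36  35  43  58  69  86
   95 107 117 124 130]
 [ 94  67  69  66  64  62  58  49  46  42  36  38  46  55  75  93 101 113
  119 124 129 133 133]
 [ 97  66  64  59  56  50  45  42  33  40  51  64  86  91 106 117 121 125
  130 130 130 131 132]
 [104  62  54  49  41  35  39  47  58  69  89  98 115 119 127 128 129 131
  130 131 132 131 130]
 [107  55  38  35  37  52  60  83  89 102 116 123 127 129 130 130 131 129
  131 133 130 130 130]
 [109  55  45  56  68  82  96 110 119 124 127 130 130 131 128 133 132 131
  130 130 129 122 118]]
```

View pics/crop.png

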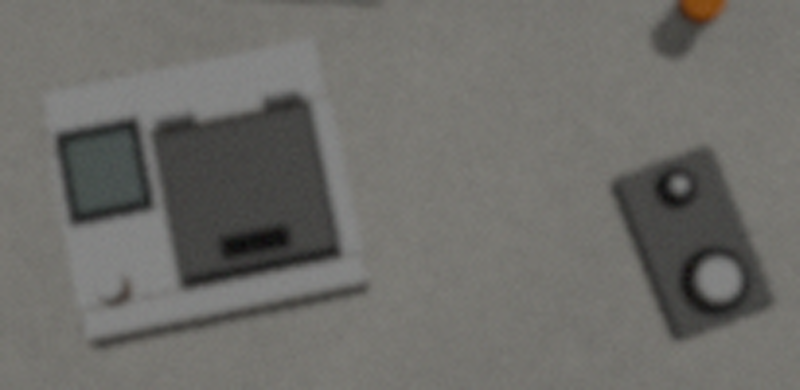

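```bash
cat >> h.py <<'E'
from scipy.spatial.transform import Rotation as Ro
def shift(o,p): # world target -> tool-axes shift
    return Ro.from_euler('xyz',o['tcp_rot'],degrees=True).as_matrix().T@(np.array(p)-o['ee_pos'])
E
python3 - <<'E'
import cv2,numpy as np
from h import *
from workcell import bot
d=dict(np.load('top.npz'));g=cv2.cvtColor(d['frame'],cv2.COLOR_BGR2GRAY)
def blob(m,u,v,r):
    n,l,s,c=cv2.connectedComponentsWithStats(m.astype('uint8'))
    k=l[v,u]; print('blob',c[k].round(2),s[k]); return c[k],l==k
m=(g<40);w=np.zeros_like(m);w[210:222,248:272]=1
c,_=blob(m&w,260,217,0);P=ray(d,*c,.068)
w=np.zeros_like(m);w[215:240,365:392]=1
c,_=blob((g>110)&w,379,227,0);Kp=ray(d,*c,.042)
w=np.zeros_like(m);w[198:209,364:374]=1
c2,_=blob((g>95)&w,369,203,0);S=ray(d,*c2,.03)
print(P,Kp,S,np.linalg.norm(Kp-S))
a=[ray(d,195+u/3.9,155+v/3.9,.068)[:2] for u,v in((185,285),(340,253),(156,122),(310,105))]
e=a[0]-a[1]; print('front edge len',np.linalg.norm(e),'yaw',np.degrees(np.arctan2(-e[0],e[1])))
e=a[2]-a[0];print('side len',np.linalg.norm(e),'yaw',np.degrees(np.arctan2(e[1],e[0])))
o=bot.get_obs();print(Ro.from_euler('xyz',o['tcp_rot'],degrees=True).as_matrix().round(3))
print(shift(o,[*P[:2],.2]).round(4))
E
```

```text
blob [259.94 216.6 ] [252 214  17   7  77]
blob [378.96 225.94] [375 222   9   9  72]
blob [369. 202.] [368 201   3   3   9]
[0.54046069 0.01766856 0.068     ] [ 0.51418482 -0.32141963  0.042     ] [ 0.58640732 -0.29916979  0.03      ] 0.07651891365552485
front edge len 0.11324801617798332 yaw 11.230190169004954
side len 0.12169612307327429 yaw 10.379338612550201
[[ 0.     0.441 -0.897]
 [-0.    -0.897 -0.441]
 [-1.     0.    -0.   ]]
[ 0.0313 -0.3275 -0.4928]
```

Emit:
apply_moves([
  [0,-0.02,-0.03,0,-1],
  [0.0,-0.05,-0.075,0,-1],
  [0.005,-0.08,-0.12,0,-1],
  [0.01,-0.11,-0.166,0,-1],
  [0.015,-0.14,-0.21,0,-1],
  [0.02,-0.17,-0.256,0,-1],
  [0.025,-0.2,-0.3,0,-1],
  [0.03,-0.23,-0.346,0,-1],
  [0.031,-0.26,-0.39,0,-1],
  [0.031,-0.29,-0.436,0,-1],
  [0.031,-0.315,-0.474,0,-1],
  [0.031,-0.3275,-0.4928,0,-1],
], newtons=60)

```text
time: 2.1
ee_pos: [0.5376, 0.0138, 0.2005]
tcp_rot: [144.8, 90.0, -9.0]
wrist_force: [0.6, -0.3, 1.1]
opening: -0.0001
```

Run:
```python
from workcell import bot,cams
import cv2,numpy as np
from h import *
o=bot.get_obs(); print({k:o[k] for k in('time','ee_pos','tcp_rot','wrist_force','opening')})
d=cams.camera('wrist'); np.savez('wrist.npz',**d); cv2.imwrite('pics/w.png',d['frame']); print(d['camera_matrix'],d['mount'],d.keys())
print(cams.spot_in('cover_press','wrist')[:2],cams.spot_in('cover','wrist')[:2])
```

```text
{'time': 2.1, 'ee_pos': array([0.53759374, 0.0137887 , 0.20046058]), 'tcp_rot': array([144.77320822,  89.96796713,  -9.04259325]), 'wrist_force': array([ 0.64862711, -0.34887531,  1.1410111 ]), 'opening': -7.423470454628992e-05}
[[325.1922621    0.         280.1778076 ]
 [  0.         325.1922621  210.54671327]
 [  0.           0.           1.        ]] [[-5.75700794e-04 -2.74112781e-01  9.61697381e-01 -1.42730900e-01]
 [ 9.99999457e-01 -9.93690602e-04  3.15397747e-04 -4.81097265e-04]
 [ 8.69175095e-04  9.61697040e-01  2.74113204e-01 -6.88072038e-02]
 [ 0.00000000e+00  0.00000000e+00  0.00000000e+00  1.00000000e+00]] dict_keys(['frame', 'depth', 'camera_matrix', 'mount'])
[{'rect': [213.9, 76.1, 369.2, 223.6], 'confidence': 0.61}] [{'rect': [213.3, 75.1, 368.3, 228.9], 'confidence': 0.74}]
```

View pics/w.png

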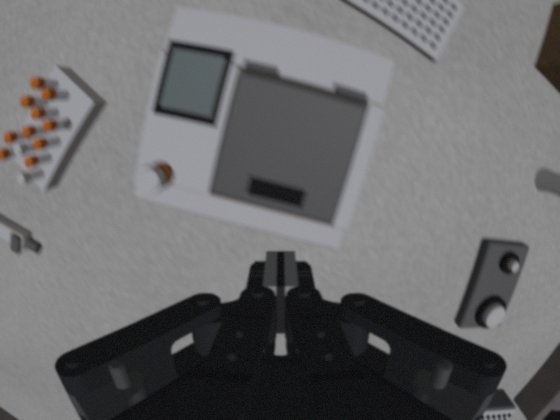

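The wrist view shows the strip at about (276,191), with the shut fingertips at (281,255). The large key is near (492,313) and the vial is at (160,175). Next I'll convert these pixels to positions.

```bash
cat >> h.py <<'E'
def wray(d,o,u,v,z):
    K=d['camera_matrix'];a=np.array([u-K[0,2],v-K[1,2]])/K[0,0];th=np.hypot(*a)
    r=np.array([*(a/th*np.sin(th)),np.cos(th)])
    R=Ro.from_euler('xyz',o['tcp_rot'],degrees=True).as_matrix();M=d['mount']
    r=R@M[:3,:3]@r;c=o['ee_pos']+R@M[:3,3]
    return c+r*(z-c[2])/r[2]
E
python3 - <<'E'
import cv2,numpy as np
from h import *
from workcell import bot
o=bot.get_obs();d=dict(np.load('wrist.npz'));g=cv2.cvtColor(d['frame'],cv2.COLOR_BGR2GRAY)
m=np.zeros_like(g);m[170:212,240:312]=(g[170:212,240:312]<42)
n,l,s,c=cv2.connectedComponentsWithStats(m);k=l[191,276];print(c[k],s[k])
p=wray(d,o,*c[k],.068);print('strip',p)
pts=np.argwhere(l==k)[:,::-1].astype('float32');q=cv2.boxPoints(cv2.minAreaRect(pts))
w=[wray(d,o,*x,.068) for x in q];print(np.round(w,4).tolist())
print('key',wray(d,o,492,312,.044),'small',wray(d,o,511,263,.03))
for z in(.11,.085,.063,.058): print(z,shift(o,[*p[:2],z]).round(4))
R=Ro.from_euler('xyz',o['tcp_rot'],degrees=True).as_matrix();print(R.round(3))
E
```

```text
[275.73786408 191.60610264] [250 179  53  26 721]
strip [0.54239939 0.02134398 0.068     ]
[[0.5318, 0.0421, 0.068], [0.5441, 0.0444, 0.068], [0.5532, 0.0004, 0.068], [0.5409, -0.0025, 0.068]]
key [ 0.52205254 -0.30165905  0.044     ] small [ 0.58856566 -0.2938209   0.03      ]
0.11 [ 0.0895 -0.0042 -0.0076]
0.085 [ 0.1145 -0.0042 -0.0076]
0.063 [ 0.1365 -0.0042 -0.0077]
0.058 [ 0.1415 -0.0042 -0.0077]
[[-0.001  0.445 -0.896]
 [ 0.    -0.896 -0.445]
 [-1.    -0.001  0.001]]
```

Emit:
apply_moves([
  [0.04,-0.004,-0.006,0,-1],
  [0.08,-0.004,-0.006,0,-1],
  [0.11,-0.004,-0.006,0,-1],
  [0.125,-0.004,-0.006,0,-1],
  [0.128,-0.004,-0.006,0,-1],
  [0.13,-0.004,-0.006,0,-1],
  [0.132,-0.004,-0.006,0,-1],
  [0.134,-0.004,-0.006,0,-1],
  [0.136,-0.004,-0.006,0,-1],
  [0.137,-0.004,-0.006,0,-1],
  [0.138,-0.004,-0.006,0,-1],
  [0.138,-0.004,-0.006,0,-1],
])

```text
time: 3.45
ee_pos: [0.5416, 0.0203, 0.062]
tcp_rot: [116.1, 90.0, -37.5]
wrist_force: [0.2, -1.6, 4.6]
opening: -0.0001
```

Emit:
apply_moves([
  [0.001,0,0,0,-1],
  [0.002,0,0,0,-1],
  [0.002,0,0,0,-1],
  [0.002,0,0,0,-1],
])

```text
time: 3.85
ee_pos: [0.5417, 0.0202, 0.0616]
tcp_rot: [139.9, 89.9, -13.7]
wrist_force: [-5.4, -2.1, 14.3]
opening: 0.0001
```

Hard stop reached: the force rose to about 14 N at z=0.0616. I'll lift off now.

Emit:
apply_moves([
  [-0.01,0,0,0,-1],
  [-0.04,0,0,0,-1],
  [-0.08,0,0,0,-1],
  [-0.12,0,0,0,-1],
  [-0.14,0,0,0,-1],
  [-0.14,0,0,0,-1],
])

```text
time: 4.45
ee_pos: [0.5426, 0.0206, 0.2049]
tcp_rot: [155.7, 89.7, 2.2]
wrist_force: [-0.2, -0.6, -0.3]
opening: -0.0
```

Run:
```python
from workcell import bot,cams
import cv2,numpy as np
from h import *
o=bot.get_obs(); print({k:o[k] for k in('time','ee_pos','tcp_rot','wrist_force')})
s=cams.camera('scene')['frame'][150:290,150:390]
d=cams.camera('wrist'); np.savez('wrist2.npz',**d)
cv2.imwrite('pics/open.png',np.hstack([cv2.resize(s,(480,280)),cv2.resize(d['frame'][:280],(320,280))]))
R=Ro.from_euler('xyz',o['tcp_rot'],degrees=True).as_matrix();print(R.round(3))
for z in(.2,.08): print(shift(o,[.515,-.318,z]).round(4))
```

```text
{'time': 4.45, 'ee_pos': array([0.54256035, 0.02056683, 0.2049069 ]), 'tcp_rot': array([155.74467832,  89.65638289,   2.16362041]), 'wrist_force': array([-0.17009561, -0.60878253, -0.34229588])}
[[ 0.006  0.445 -0.896]
 [ 0.    -0.896 -0.445]
 [-1.     0.002 -0.005]]
[0.0047 0.2909 0.1753]
[0.1247 0.2906 0.176 ]
```

View pics/open.png

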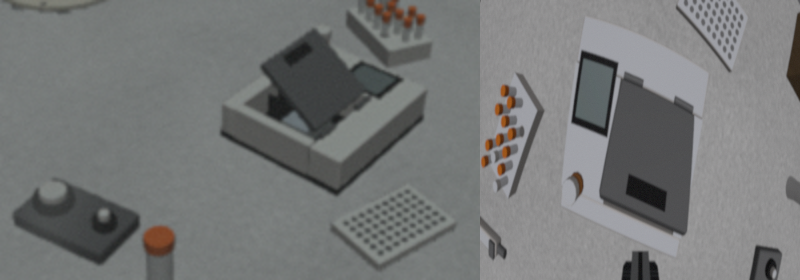

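The cover stands open in both views. Next I'll move to above the large key.

Emit:
apply_moves([
  [0,0.03,0.018,0,-1],
  [0,0.07,0.042,0,-1],
  [0,0.11,0.066,0,-1],
  [0,0.15,0.09,0,-1],
  [0.005,0.19,0.115,0,-1],
  [0.02,0.23,0.139,0,-1],
  [0.04,0.265,0.16,0,-1],
  [0.055,0.285,0.172,0,-1],
  [0.065,0.2907,0.1757,0,-1],
  [0.065,0.2907,0.1757,0,-1],
])

```text
time: 5.55
ee_pos: [0.5122, -0.3178, 0.1331]
tcp_rot: [-68.8, 89.8, 137.5]
wrist_force: [-0.1, -0.1, -0.3]
opening: 0.0003
```

Run:
```python
from workcell import bot,cams
import cv2,numpy as np
from h import *
o=bot.get_obs(); print({k:o[k] for k in('time','ee_pos','tcp_rot','wrist_force')})
d=cams.camera('wrist'); np.savez('wrist3.npz',**d)
cv2.imwrite('pics/key.png',d['frame'])
g=cv2.cvtColor(d['frame'],cv2.COLOR_BGR2GRAY)
for n in('zero_key','small_key','key_box'):
  for r in cams.spot_in(n,'wrist')[:2]:
    q=r['rect'];print(n,r['confidence'],q,wray(d,o,(q[0]+q[2])/2,(q[1]+q[3])/2,.04).round(4))
```

```text
{'time': 5.55, 'ee_pos': array([ 0.51223941, -0.31783192,  0.13307109]), 'tcp_rot': array([-68.79679134,  89.77253285, 137.5435985 ]), 'wrist_force': array([-0.12186278, -0.13362727, -0.26765461])}
zero_key 0.61 [263.6, 193.4, 305.8, 233.0] [ 0.5129 -0.3205  0.04  ]
small_key 0.52 [289.0, 102.5, 308.2, 120.2] [ 0.5852 -0.2956  0.04  ]
small_key 0.51 [0.0, 0.0, 77.2, 92.3] [ 0.5538 -0.0596  0.04  ]
key_box 0.62 [236.3, 74.9, 348.8, 244.2] [ 0.5518 -0.3075  0.04  ]
```

View pics/key.png

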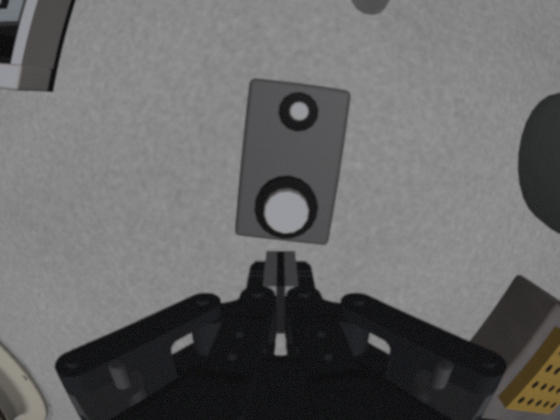

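The large key's centre is at (287,211), which is about (0.514, -0.321). That agrees with the top view, so I'll press there.

Emit:
apply_moves([
  [0.04,0.0035,0,0,-1],
  [0.07,0.0035,0,0,-1],
  [0.082,0.0035,0,0,-1],
  [0.086,0.0035,0,0,-1],
  [0.089,0.0035,0,0,-1],
  [0.091,0.0035,0,0,-1],
  [0.093,0.0035,0,0,-1],
  [0.095,0.0035,0,0,-1],
  [0.096,0.0035,0,0,-1],
  [0.096,0.0035,0,0,-1],
])

```text
time: 6.75
ee_pos: [0.5164, -0.3204, 0.0416]
tcp_rot: [135.5, 89.8, -18.0]
wrist_force: [1.6, -1.3, 2.7]
opening: 0.0
```

Emit:
apply_moves([
  [0.002,0,0,0,-1],
  [0.003,0,0,0,-1],
  [0.004,0,0,0,-1],
  [0.005,0,0,0,-1],
  [0.005,0,0,0,-1],
  [0.005,0,0,0,-1],
])

```text
time: 7.35
ee_pos: [0.5165, -0.3205, 0.038]
tcp_rot: [132.5, 89.7, -21.0]
wrist_force: [-3.1, 2.4, 12.7]
opening: -0.0
```

Emit:
apply_moves([
  [0.002,0,0,0,-1],
  [0.003,0,0,0,-1],
  [0.003,0,0,0,-1],
  [0.003,0,0,0,-1],
])

```text
time: 7.75
ee_pos: [0.5166, -0.3206, 0.0377]
tcp_rot: [129.0, 89.6, -24.5]
wrist_force: [-7.6, 6.0, 22.5]
opening: 0.0
```

Emit:
apply_moves([
  [-0.02,0,0,0,-1],
  [-0.06,0,0,0,-1],
  [-0.1,-0.01,-0.007,0,-1],
  [-0.14,-0.035,-0.024,0,-1],
  [-0.162,-0.07,-0.047,0,-1],
  [-0.162,-0.11,-0.074,0,-1],
  [-0.162,-0.15,-0.101,0,-1],
  [-0.162,-0.19,-0.128,0,-1],
  [-0.162,-0.23,-0.155,0,-1],
  [-0.162,-0.265,-0.179,0,-1],
  [-0.162,-0.2886,-0.1947,0,-1],
  [-0.162,-0.2886,-0.1947,0,-1],
])

```text
time: 8.95
ee_pos: [0.5611, 0.0282, 0.1983]
tcp_rot: [127.9, 89.7, -25.4]
wrist_force: [0.7, 0.4, -0.4]
opening: 0.0001
```

Run:
```python
from workcell import bot,cams
import cv2,numpy as np
from h import *
o=bot.get_obs(); print({k:o[k] for k in('time','ee_pos','tcp_rot','wrist_force')})
d=cams.camera('wrist'); g=cv2.cvtColor(d['frame'],cv2.COLOR_BGR2GRAY)
s=cams.camera('scene')['frame'][150:290,150:390]
cv2.imwrite('pics/open2.png',np.hstack([cv2.resize(s,(480,280)),cv2.resize(d['frame'][:280],(320,280))]))
m=np.zeros_like(g);m[100:248,200:340]=g[100:248,200:340]<42
n,l,st,c=cv2.connectedComponentsWithStats(m)
for i in range(1,n):
  if st[i,4]>200: print(c[i],st[i],wray(d,o,*c[i],.122))
H=np.array([.6375,.0391]);u=np.array([np.cos(np.radians(11.3)),np.sin(np.radians(11.3))])
for a in(.6,.5,.4,.3,.2,.1,0,-.065,-.085):
  p=H-u*(.098*np.cos(a)-.008*np.sin(a));z=.06+.098*np.sin(a)+.008*np.cos(a)
  print(a,p.round(4),round(z,4),shift(o,[*p,z]).round(4))
```

```text
{'time': 8.95, 'ee_pos': array([0.56109801, 0.02816958, 0.19831402]), 'tcp_rot': array([127.87741825,  89.71930348, -25.40512735]), 'wrist_force': array([ 0.65674203,  0.39981299, -0.3651039 ])}
[219.56230032 135.5686901 ] [200 100  34  58 313] [0.59564736 0.09151094 0.122     ]
[288.54200146 222.00511322] [ 254  204   70   36 1369] [0.56205651 0.02216538 0.122     ]
0.6 [0.5626 0.0241] 0.1219 [0.0764 0.004  0.0007]
0.5 [0.5569 0.023 ] 0.114 [0.0843 0.0024 0.0063]
0.4 [0.552 0.022] 0.1055 [0.0928 0.0011 0.0111]
0.3 [0.548  0.0212] 0.0966 [ 1.017e-01 -1.000e-04  1.510e-02]
0.2 [0.5449 0.0206] 0.0873 [ 0.1109 -0.001   0.0182]
0.1 [0.5427 0.0201] 0.0777 [ 0.1205 -0.0016  0.0204]
0 [0.5414 0.0199] 0.068 [ 0.1302 -0.002   0.0217]
-0.065 [0.5411 0.0198] 0.0616 [ 0.1366 -0.0021  0.022 ]
-0.085 [0.5411 0.0198] 0.0597 [ 0.1386 -0.0021  0.022 ]
```

View pics/open2.png

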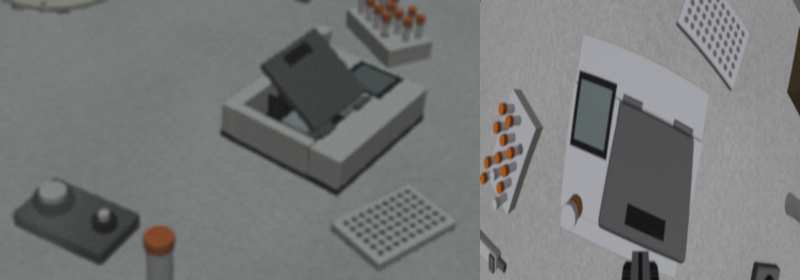

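The cover is still open and the strip measures (0.562, 0.022), within 2 mm of the hinge prediction. I'll press it down along its arc.

Emit:
apply_moves([
  [0.04,0.004,0.0007,0,-1],
  [0.065,0.004,0.0007,0,-1],
  [0.0764,0.004,0.0007,0,-1],
  [0.0843,0.0024,0.0063,0,-1],
  [0.0928,0.0011,0.0111,0,-1],
  [0.1017,0,0.0151,0,-1],
  [0.1109,-0.001,0.0182,0,-1],
  [0.1205,-0.0016,0.0204,0,-1],
  [0.126,-0.002,0.0215,0,-1],
  [0.1302,-0.002,0.0217,0,-1],
  [0.134,-0.002,0.022,0,-1],
  [0.1366,-0.002,0.022,0,-1],
])

```text
time: 10.25
ee_pos: [0.5405, 0.0169, 0.0615]
tcp_rot: [112.8, 89.7, -40.6]
wrist_force: [-1.9, -1.2, 14.2]
opening: -0.0002
```

Emit:
apply_moves([
  [0.001,0,0,0,-1],
  [0.002,0,0,0,-1],
  [0.003,0,0,0,-1],
  [0.003,0,0,0,-1],
  [0.003,0,0,0,-1],
])

```text
time: 10.75
ee_pos: [0.5407, 0.0169, 0.061]
tcp_rot: [122.7, 89.7, -30.7]
wrist_force: [-8.5, -1.1, 25.6]
opening: -0.0001
```

Hard stop again. Letting go.

Emit:
apply_moves([
  [-0.005,0,0,0,-1],
  [-0.02,0,0,0,-1],
  [-0.06,0,0,0,-1],
  [-0.1,0,0,0,-1],
  [-0.14,0,0,0,-1],
  [-0.14,0,0,0,-1],
  [-0.14,0,0,0,-1],
  [-0.14,0,0,0,-1],
  [-0.14,0,0,0,-1],
  [-0.14,0,0,0,-1],
])

```text
time: 11.75
ee_pos: [0.5394, 0.0173, 0.1999]
tcp_rot: [106.7, 89.8, -46.7]
wrist_force: [0.0, -0.2, 0.7]
opening: -0.0
```

Run:
```python
from workcell import bot,cams
import cv2,numpy as np
o=bot.get_obs(); print({k:o[k] for k in('time','ee_pos','wrist_force')})
s=cams.camera('scene')['frame'][150:290,150:390]; d=cams.camera('wrist')
cv2.imwrite('pics/fin.png',np.hstack([cv2.resize(s,(480,280)),cv2.resize(d['frame'][:280],(320,280))]))
```

```text
{'time': 11.75, 'ee_pos': array([0.53944237, 0.01734077, 0.19986789]), 'wrist_force': array([ 0.04362459, -0.17497573,  0.65628023])}
```

View pics/fin.png

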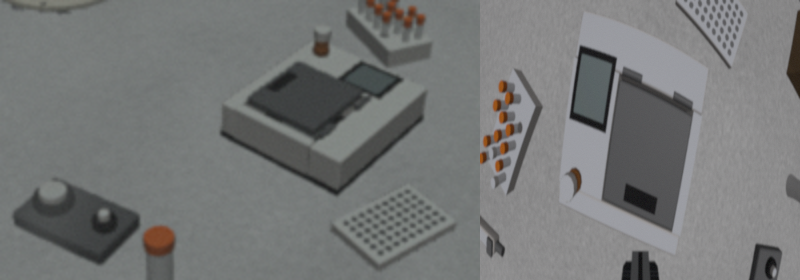

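The cover is latched shut and level, the key is back up, and the vial and tubes are where they were. The arm is clear, so I'll hand the job in.

```bash
python3 -c "
from workcell import bot
print(bot.job_done())"
```

```text
the job is handed in; nothing more can be done
None
```

The open-cover zero is done and handed in, at about 12 s of robot time. No verdict is reported at hand-in.

1. **Opening the cover:** I pressed its front to the hard stop (fingertip height 61.6 mm, 14 N) and let go. Pictures showed it standing open.
2. **Large key:** I pressed it fully in with the cover open. It bottomed at 37.7 mm with 22 N, and a later picture showed it back up with the cover still open.
3. **Closing the cover:** I pressed its front down along its arc to the hard stop and let go. The final scene and wrist pictures, about a second later, show it latched level.

- **Last checks:** The fingers are clear at 0.20 m height with wrist force near zero. The vial, tubes and other labware in view look undisturbed. The small key was never approached.
- **Disagreements:** The early wrist-camera estimate of the large key was about 20 mm off the top view, so I measured again from close by before pressing. The close look agreed with the top view to a millimetre or so. The fingertips actually came down about 2–3 mm from the estimated key centre, well within the key's 34 mm face. The final push reached 25.6 N of vertical wrist force. That is above the 20 N stated as harmless for the cover, but well below the 40 N and 120 N limits.

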